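Set the batch stamp to 6 and stamp the tag

ROBOT

A 6-joint arm with a two-finger parallel gripper is mounted at the origin on a cart in front of the work surface, level with it; the furniture and walls round the work are solid. World frame = base frame: x ahead of the robot, y to its left, z up, the work surface at z = 0. Lengths are in m, angles in degrees, forces in N, time in s.
With the tool pointing down it reaches from about 0.3 to 0.75 m from the base axis. Payload 8.5 kg.
Tool frame: the origin (TCP) lies midway between the tips of the shut fingers; the grasp point (between the pads) lies 19 mm behind it; z points along the fingers, y is the direction in which the jaws open and shut (so a half turn about z gives the same grasp; the last joint's range is limited). The gripper opens to 85 mm and grips with 20 to 120 N. Pads are 22 mm wide; open, the fingers measure 114 mm over their backs; the gripper's body (76 mm by 85 mm) begins 54 mm behind the grasp point. The pads swing forward as they close: fully open they stand 13 mm farther back than shut.
Start: joints at [-87.393, 21.807, 74.336, -0, 83.858, -12.336], TCP at [0.142, -0.531, 0.231] pointing down, gripper open.
Joint ranges: [-178.18, 178.18], [-50.72, 133.34], [12.68, 142.11], [-81.47, 261.47], [9.98, 163.14], [-165.26, 165.26]. Speed limits (degrees/s): [136.94, 136.94, 180, 180, 180, 180].

INTERFACE

Orientations are given as a 3x3 rotation matrix whose columns are the frame's x, y, z axes.
In Python, from rig import env gives the robot as it stands.
- The arm moves only by the shell command python3 -m inch 'ROWS' [FORCE]. ROWS is text: rows parted by semicolons, each of 5 numbers parted by spaces: the finger opening in mm, from 0 to 85.4, then the shift along the tool's x, y, z in mm, then the turn about the tool's z in degrees. In form: jaw dx dy dz turn; .... A call has 1 to 10 rows; each row is the pose to reach, as a shift and turn from the pose commanded when the call began, along the tool's axes at that moment; what a row does not reach only later rows make up. A row lasts 1/8 s, in which the tool goes at most 62.5 mm and 10.7 degrees, less where a joint would pass 70% of its speed; a pose out of reach is approached as far as the arm can. A call with a gripper value outside its range is refused whole. The fingers move at their own pace and stop on an object; FORCE is the grip in N (left out, the last holds). Time passes only in rows, so rows that repeat a pose let the fingers close. It gives the time, the measured TCP pose, the force and the opening at its end, in the units of the state.
- env.observe(): the state, without advancing time (a new reading comes with each control period).
- env.get_image(name): name is "side" or "top" or "wrist"; returns a dict with "color" (480x640x3 uint8, blue, green, red), "range_z" (480x640 float32, m along the optical axis (not along the pixel's ray), 0 where there is no reading), "fov_y" (degrees; the focal length in pixels is half the picture's height over the tangent of half this angle, whatever the lens; pixels are square), "cx", "cy" (the principal point, pixels), "k1" (the pictures are not rectified: a ray, as slopes to the right and down, at radius r is drawn at 1 + k1 r^2 times it, then the intrinsics apply), "R" (3x3) and "t" (3): a world point X has camera coordinates R X + t. Camera axes: x right, y down, z forward; pixel columns grow to the right and rows downward; lengths in m; the calibration is good to about 2 mm. A picture is of the moment at which its call begins.
- env.close_job(): hands the job in, once; it reports no verdict.
The state is a dict: "time_s": time; "q": joint angles; "qvel": joint speeds; "joint_efforts": joint torques, N m; "position": TCP position; "tool_rot": TCP orientation; "ft_force": force on the tool from outside, world axes, zero at the start; "wrist_torque": the same for the moment, N m; "grip_width": finger opening in m.
Only numpy, scipy, OpenCV 4.12 (cv2) and the standard library are available. Lean on these libraries where they do the work, as an engineer would, in place of code of your own. Each camera call takes 0.05 s, during which the arm holds its last target.

TASK

Stamp the bean tin's plywood tag with batch number 6: push the tag fully home against the stop of the batch stamp, roll the stamp's ribbed number wheel with light finger pressure until the 6 stands centred in the small window, then press the palm pad down so that the type bears firmly on the tag, and let the head spring back up. Until the 6 is set and the tag is home the head must stay up, so lean on the wheel only as hard as its turning needs; never slam the stamp, and leave the bean tin, the dosing cup and the marker where they are.

Things in the scene. Friction and masses are not known exactly. Their poses are not given: they have to be found in the camera images.
- batch_stamp: Grey hand-operated batch stamp, fixed to the counter, 166 x 80 mm, 140 to 158 mm high. Origin: on the counter under the number wheel's axle; x to its back (away from the operator), y to the operator's left, z up. Base plate x = -81 to +85 mm, top 20 mm high. Over it a head slides vertically on a post at x = 62 mm; head: x = -40 to +84 mm, y = -30 to +28 mm, its sole at least 35 mm and its type pad 29 mm above the counter.
- stop (a point): Foot of the channel stop's front face, in the middle, on the channel floor 20 mm above the counter; axes as the stamp's. The tag channel runs along x up to this stop, between two rails 47 mm apart and 7 mm high that begin 83 mm in front of it; the floor's front edge is 96 mm in front of it.
- rim_top_lowest (a point): Top of the wheel's ribbed rubber thumb rim IF the head were at its lowest setting. The head is clamped 0 to 18 mm higher than that on its post, a setting that is not reported: find the rim by touch. Rim: radius 40 mm, 14 mm wide along y, axle along y; it stands 3.5 mm proud of the rounded hood beside it, over the top and front. Axes as the stamp's.
- pad_top_lowest (a point): Middle of the top of the palm pad (black mushroom button, 35 mm across, slightly domed) at the head's lowest setting; like the rim it is really 0 to 18 mm higher. It stands 13.5 mm higher than the top of the rim and 62 mm behind it. Pressing it straight down pushes the head down.
- window_lowest (a point): Middle of the window in the hood's front (16 mm wide, 22 mm high, light metal bezel) at the head's lowest setting; it looks toward the operator and 40 degrees upward. One black number, 15 mm high on a white drum, is seen in it; the wheel's numbers run from 1 to 8.
- number_wheel (a joint): Wheel angle, rad: 1 is centred in the window at 0, then one number every 0.785 (6 at 3.927, 8 at 5.498); end stops beyond 1 and 8. Pushing the rim's top to the stamp's back (+x) raises the number, 31.4 mm of rim a number. A sprung roller clicks at each; let go, the wheel runs to the nearest. Some 2 N along the rim leaves a click; a flat fingertip on the rim's top drives it with 4 to 6 N, less slips.
- stamp_head (a joint): How far the head is pushed down from its raised rest, in m (0 = up). It starts to sink at about 8 N of downward force anywhere on it, also on the wheel, and takes 0.15 N more per mm. After 4 to 22 mm (low or high setting) its rubber type pad (18 x 26 mm, under the wheel's axle) bears on the tag in the channel; firm is 5 to 10 N more. It springs back when released.
- tag_center (a point): Centre of the plywood tag, 100 x 44 x 5 mm, 8 mm hole near its outer end, 20 to 45 g, lying loose in the channel along the stamp's x, underside 20 mm above the counter. It starts 12 to 26 mm short of the stop, its outer end overhanging the base's front. Home, its centre is at x = -35 mm in the stamp's frame and its outer end at x = -85 mm, 4 mm in front of the base.
- bean_tin: Round black bean tin with a glass lid, 125 mm across, 53 mm high; origin under its centre. Bystander.
- dosing_cup: Steel dosing cup, 60 mm across, 52 mm high; origin under its centre. Bystander.
- marker: Black marker pen lying on the counter, 137 x 17 x 16 mm, along its x; origin under its centre. Bystander.
Not all that is in view belongs to the job. Of the things that look like the part that bears tag_center, the largest one is meant.

How it is judged (in metres and radians):
On the way, in this order (a step that is already met when the one before it is completed fails the run):
1. the 6 is centred in the window with the head up (value of joint number_wheel between 3.797 and 4.057 rad and value of joint stamp_head below 0.0015 m), for 0.2 s.
2. the head is pressed down and bears on the tag, with the tag home and the 6 in the window (value of joint number_wheel between 3.797 and 4.057 rad and x of tag_center in the frame of batch_stamp above -0.0375 m and z of tag_center in the frame of batch_stamp below 0.0265 m and value of joint stamp_head above 0.003 m and contact force between tag and batch_stamp above 8 N), for 0.2 s.
At the end, for the whole second after the job is handed in: The wheel stands at 6 (3.927 rad within 0.13), the head is up again (less than 1.5 mm down), and the tag lies at rest in the channel within 2.5 mm of the stop (all of step 1 and x of tag_center in the frame of batch_stamp above -0.0375 m and z of tag_center in the frame of batch_stamp below 0.0265 m and linear speed of tag below 0.01 m/s and angular speed of tag below 0.1 rad/s); the robot touches nothing.
It fails at once if the head is pushed down by more than 1.5 mm while the number is not 6 or the tag is not home (value of joint stamp_head above 0.0015 m and not (value of joint number_wheel between 3.797 and 4.057 rad and x of tag_center in the frame of batch_stamp above -0.0375 m and z of tag_center in the frame of batch_stamp below 0.0265 m)).
It fails at once if the stamp is slammed: more than 35 N between the fingers and the stamp (contact force between the fingers and batch_stamp above 35 N).
It fails at once if the bean tin is moved by more than 20 mm (distance of bean_tin from where it was at the start of the episode above 0.02 m).
It fails at once if the dosing cup is moved by more than 20 mm (distance of dosing_cup from where it was at the start of the episode above 0.02 m).
It fails at once if the marker is moved by more than 20 mm (distance of marker from where it was at the start of the episode above 0.02 m).
It also fails if it takes over 72 s, if anything falls off the work surface, if the arm or the gripper's body presses on something with over 40 N, if the wrist force passes 120 N, or if a joint passes its speed limit or range.

## Working session

There is one attempt and no reset: what is moved stays moved. The work goes in short steps, Python scripts to look and compute and a shell command to move; the robot and the scene stay as the last step left them, time stands still between calls to the robot, and variables do not carry over. Pictures are saved under pics/ and viewed, and the job is handed in when it is done.

```bash
ls; mkdir -p pics
python3 - <<'E'
from rig import env
import cv2
s=env.observe();print({k:s[k] for k in s})
for n in ["side","top","wrist"]:
    im=env.get_image(n);cv2.imwrite(f"pics/{n}0.png",im["color"]);print(n,im["fov_y"],im["cx"],im["cy"],im["k1"],im["R"],im["t"])
E
```

```text
pics
{'time_s': 0.0, 'q': array([-8.73913741e+01,  2.18433113e+01,  7.43841853e+01,  2.63880488e-03,
        8.38593280e+01, -1.23361493e+01]), 'qvel': array([ 0.04672804,  0.0045185 , -0.06886858,  0.02128533,  0.01648466,
       -0.02932319]), 'joint_efforts': array([ 3.94230728e-04, -4.48458195e+01, -2.31276548e+01, -2.20934990e-04,
        4.68399347e-03, -5.80576781e-06]), 'position': array([ 0.14183094, -0.53110039,  0.23069338]), 'tool_rot': array([[ 9.66176125e-01,  2.57883103e-01, -2.32256487e-05],
       [ 2.57882841e-01, -9.66175006e-01,  1.51588724e-03],
       [ 3.68481664e-04, -1.47060356e-03, -9.99998851e-01]]), 'ft_force': array([-0.39080703, -0.31210716, -0.21343519]), 'wrist_torque': array([-0.00827287, -0.02952017,  0.07016971]), 'grip_width': 0.08508128918606334}
side 52.45988179988269 325.4403476312143 244.25050012793892 0.02401939367041173 [[-0.80567177 -0.59220587 -0.01360934]
 [-0.34031855  0.48154975 -0.80764665]
 [ 0.48484666 -0.6460666  -0.58950968]] [0.53507738 0.20887493 0.86724472]
top 51.76945034788737 313.1317936258822 238.62529390151226 -0.09081714413743401 [[ 0.01646259 -0.99985708  0.00384775]
 [-0.99014053 -0.01683776 -0.1390619 ]
 [ 0.13910681 -0.00152049 -0.99027622]] [0.12133183 0.55998064 1.18131419]
wrist 63.95553847912369 325.01634350001507 242.96185744040284 -0.06553959246270265 [[ 0.25847037 -0.96601859 -0.00107489]
 [-0.93112884 -0.24943122  0.26605102]
 [-0.25727834 -0.06776544 -0.96395835]] [-0.54949931 -0.03404178  0.37848789]
```

View pics/side0.png

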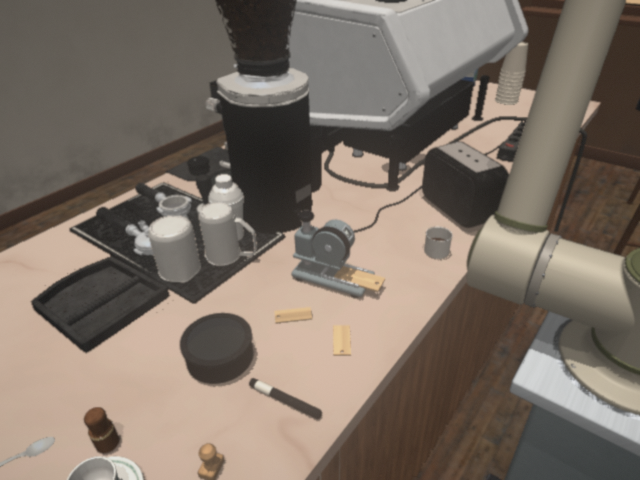

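View pics/top0.png

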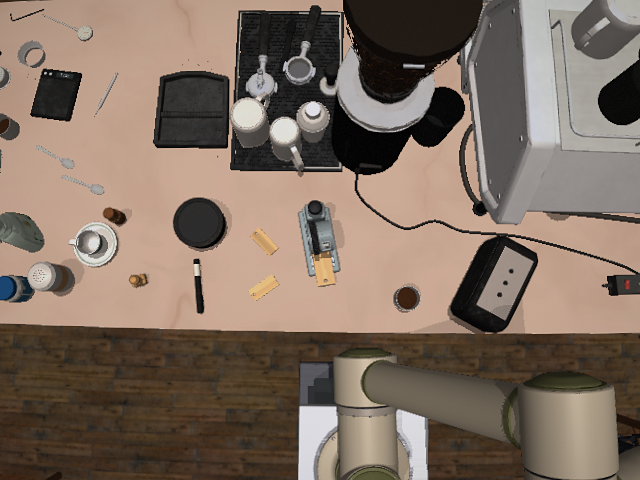

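View pics/wrist0.png

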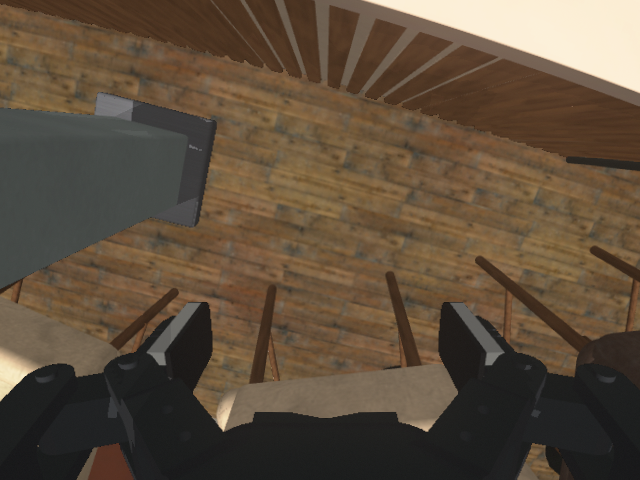

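Side: stamp around (325,245) with the tag end at (365,283). Top: pad at (316,208), tag end at (326,280). The two loose pieces of wood are smaller distractors. The stamp's window looks toward the robot. Next I measure.

```bash
cat > h.py <<'E'
from rig import env
import numpy as np, cv2
def cam(n):
    im=env.get_image(n); im["f"]=240/np.tan(np.radians(im["fov_y"]/2)); im["R"]=np.array(im["R"]);im["t"]=np.array(im["t"]);return im
def slopes(im,u,v):
    K=np.array([[im["f"],0,im["cx"]],[0,im["f"],im["cy"]],[0,0,1]])
    p=np.stack([np.ravel(u),np.ravel(v)],-1).astype(float)[:,None]
    return cv2.undistortPointsIter(p,K,np.array([im["k1"],0,0,0,0.]),None,None,(3,50,1e-10))[:,0]
def onplane(im,u,v,z):
    s=slopes(im,u,v); d=np.c_[s,np.ones(len(s))]@im["R"]; c=-im["R"].T@im["t"]
    return c+d*((z-c[2])/d[:,2])[:,None]
def cloud(im):
    v,u=np.mgrid[0:480,0:640]; s=slopes(im,u,v); z=im["range_z"].ravel()[:,None]
    P=(np.c_[s,np.ones(len(s))]*z-im["t"])@im["R"]; P[z[:,0]==0]=np.nan
    return P.reshape(480,640,3)
def proj(im,X):
    c=np.atleast_2d(X)@im["R"].T+im["t"]; s=c[:,:2]/c[:,2:]; r=(s**2).sum(1)[:,None]
    return s*(1+im["k1"]*r)*im["f"]+[im["cx"],im["cy"]]
def zoom(im,u0,v0,u1,v1,k,name):
    cv2.imwrite(name,cv2.resize(im["color"][v0:v1,u0:u1],None,fx=k,fy=k,interpolation=cv2.INTER_CUBIC))
E
python3 - <<'E'
from h import *
t=cam("top");s=cam("side")
zoom(t,280,180,370,300,5,"pics/tz.png");zoom(s,270,190,410,310,5,"pics/sz.png")
for n,im,b in(("top",t,(180,300,280,370)),("side",s,(190,310,270,410))):
    P=cloud(im)[b[0]:b[1],b[2]:b[3]]
    C=im["color"][b[0]:b[1],b[2]:b[3]].astype(int)
    h=cv2.cvtColor(C.astype(np.uint8),cv2.COLOR_BGR2HSV)
    print(n,"counter z med",np.nanmedian(P[...,2]))
    wood=(h[...,0]>10)&(h[...,0]<28)&(h[...,1]>90)&(h[...,2]>120)
    Q=P[wood];print("wood",wood.sum(),np.nanmin(Q,0),np.nanmax(Q,0),np.nanmedian(Q,0))
    hi=P[P[...,2]>0.13];print("hi",len(hi),hi.min(0),hi.max(0),np.median(hi,0))
    g=(P[...,2]>0.012)&(P[...,2]<0.2);Q=P[g];print(Q.min(0),Q.max(0))
E
```

```text
top counter z med 0.000996922300496603
wood 556 [ 0.44451566  0.0761884  -0.00535892] [0.52931482 0.13284076 0.03289154] [0.48444383 0.10475622 0.02482374]
hi 621 [0.52572099 0.08551179 0.13003653] [0.63119631 0.14523332 0.15962804] [0.56236621 0.12110952 0.13734972]
[ 0.44451566 -0.01030514  0.01212335] [0.70652407 0.17012047 0.15962804]
side counter z med 0.0018677634998097744
wood 225 [0.44767657 0.07917175 0.02330287] [0.52737519 0.12341589 0.02846857] [0.47855033 0.1039776  0.02579874]
hi 579 [0.5240386  0.06029061 0.13000895] [0.76448475 0.14663237 0.15641001] [0.56188725 0.13002582 0.13749313]
[ 0.44489083 -0.14531381  0.01200175] [0.81690759 0.17354032 0.15641001]
```

View pics/tz.png

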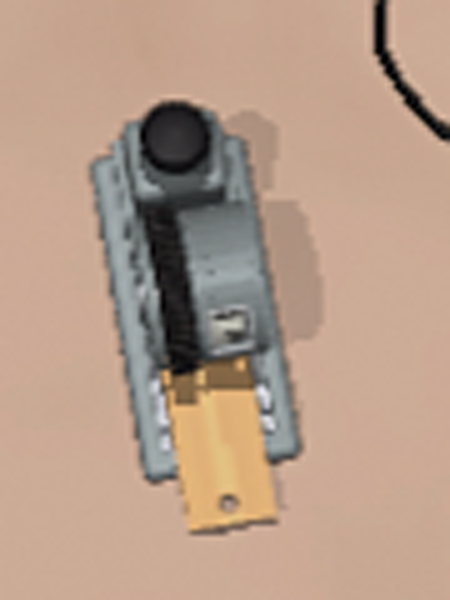

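View pics/sz.png

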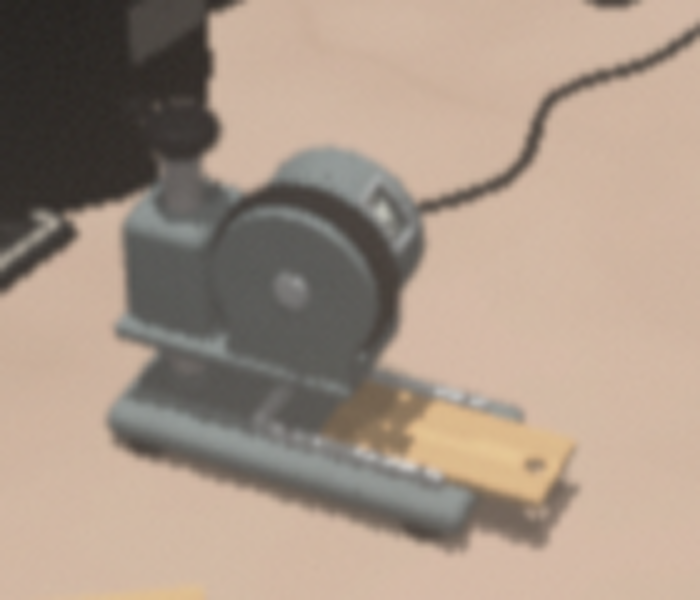

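Top zoom: pad at about (175,135), dark rim strip from (168,215) to (185,365) on the stamp's left, window at (230,322), tag end at (232,525). Base front corners are at (147,478) and (298,455). Side zoom: the tag is in the channel with its hole outward.

Run:
```python
from h import *
t=cam("top")
def Z(x,y,z): return onplane(t,280+(x+.5)/5-.5,180+(y+.5)/5-.5,z)[0]
for n,a in dict(tagL=(188,532,.025),tagR=(278,520,.025),bFL=(147,480,.018),bFR=(298,456,.018),bBL=(95,160,.018),pad=(175,132,.155),rimfront=(185,368,.11),rimback=(160,205,.135),win=(230,322,.125)).items(): print(n,Z(*a).round(4))
P=cloud(t);m=np.zeros((480,640),np.uint8)
z=P[...,2]
g=(z>0.012)&(z<0.024); g[:180]=0;g[300:]=0;g[:,:290]=0;g[:,350:]=0
hsv=cv2.cvtColor(t["color"],cv2.COLOR_BGR2HSV)
g&=~((hsv[...,0]>5)&(hsv[...,0]<28)&(hsv[...,1]>60))
Q=P[g][:,:2].astype(np.float32);r=cv2.minAreaRect(Q*1000);print(g.sum(),r)
w=(hsv[...,0]>10)&(hsv[...,0]<28)&(hsv[...,1]>110);w[:240]=0;w[300:]=0;w[:,:300]=0;w[:,350:]=0
v,u=np.nonzero(w);Q=onplane(t,u,v,.025)[:,:2].astype(np.float32);print("tag",w.sum(),cv2.minAreaRect(Q*1000))
h=P[190:230,295:340];k=h[...,2]>.147;print("pad",k.sum(),np.median(h[k],0),h[k].min(0),h[k].max(0))
# height profile of the high part
hh=P[200:270,295:345];
d=hsv[200:270,295:345,2]<75
```

```text
tagL [0.4421 0.1187 0.025 ]
tagR [0.4487 0.0744 0.025 ]
bFL [0.4679 0.1394 0.018 ]
bFR [0.481  0.0644 0.018 ]
bBL [0.6292 0.1685 0.018 ]
pad [0.6158 0.1288 0.155 ]
rimfront [0.514  0.1222 0.11  ]
rimback [0.5859 0.135  0.135 ]
win [0.5338 0.1021 0.125 ]
527 ((556.0492553710938, 116.45590209960938), (165.88975524902344, 79.88238525390625), 10.912503242492676)
tag 499 ((486.4842834472656, 104.12676239013672), (79.88509368896484, 43.71952438354492), 11.2103271484375)
pad 168 [0.61394539 0.12778583 0.15279237] [0.59842061 0.11196915 0.14737094] [0.63063985 0.1436945  0.15875959]
```

Run:
```python
from h import *
s=env.observe();w=cam("wrist")
c=-w["R"].T@w["t"];T=s["tool_rot"];p=s["position"]
print("cam in tool mm",T.T@(c-p)*1000, "cam z axis in tool",T.T@w["R"][2])
def tool(pt): return T.T@(np.array(pt)-p)*1000
print(tool([0.30,-0.20,.30]),tool([.44,.09,.30]))
t=cam("top");P=cloud(t)
# obstacles near stamp
m=(P[...,2]>.05)&(P[...,0]>.3)&(P[...,0]<.85)&(abs(P[...,1]-.1)<.45)
for x0 in np.arange(.3,.85,.05):
    print(round(x0,2),[int(1000*np.nanmax(np.r_[0,P[...,2][m&(P[...,0]>=x0)&(P[...,0]<x0+.05)&(P[...,1]>=y)&(P[...,1]<y+.05)]])) for y in np.arange(-.3,.5,.05)])
```

```text
cam in tool mm [ 6.82258302e+01 -7.92594194e-02 -1.42514511e+02] cam z axis in tool [-2.66330422e-01  3.74466313e-04  9.63881718e-01]
[ 238.26715919 -279.3602954   -68.71885713] [ 448.30111624 -523.46215479  -68.58053896]
0.3 [148, 668, 672, 645, 0, 168, 172, 0, 0, 0, 0, 0, 0, 0, 0, 0]
0.35 [161, 158, 0, 57, 54, 0, 0, 0, 0, 0, 0, 0, 0, 0, 0, 0]
0.4 [161, 159, 0, 54, 55, 0, 0, 0, 0, 0, 0, 0, 0, 0, 0, 0]
0.45 [161, 155, 0, 0, 0, 0, 0, 0, 0, 0, 0, 0, 0, 0, 0, 0]
0.5 [159, 0, 0, 0, 0, 0, 0, 139, 145, 0, 0, 0, 0, 56, 57, 58]
0.55 [364, 364, 0, 0, 0, 0, 0, 140, 155, 61, 0, 0, 0, 58, 58, 58]
0.6 [441, 441, 0, 0, 0, 0, 0, 54, 158, 111, 0, 0, 0, 59, 60, 58]
0.65 [497, 465, 0, 0, 0, 0, 54, 0, 0, 0, 0, 0, 0, 56, 55, 0]
0.7 [495, 467, 0, 0, 630, 631, 633, 631, 0, 102, 0, 0, 0, 0, 0, 0]
0.75 [497, 469, 0, 607, 632, 632, 631, 632, 0, 137, 135, 0, 79, 0, 0, 0]
0.8 [496, 470, 169, 629, 631, 631, 631, 631, 171, 170, 136, 128, 127, 0, 0, 0]
```

```bash
python3 -m inch '0 40 -46 -30 -10;0 80 -93 -60 -20;0 120 -140 -69 -30;0 160 -190 -69 -40;0 200 -235 -69 -50;0 238 -279 -69 -60;0 275 -325 -69 -70;0 315 -370 -69 -80;0 355 -415 -69 -88;0 390 -450 -69 -88' 40
```

```text
time_s: 1.65
position: [0.403, 0.0062, 0.3006]
tool_rot: [[-0.227, 0.974, 0.001], [0.974, 0.227, -0.0], [-0.0, 0.001, -1.0]]
ft_force: [1.1, -1.3, 0.4]
grip_width: -0.0003
```

```bash
python3 -m inch '0 12 12 10 -10;0 24 24 20 -20;0 36 36 30 -30;0 48 48 45 -40;0 60 60 60 -50;0 72 70 75 -60;0 77 72 80 -70;0 77 72 80 -80;0 77 72 80 -88;0 77 72 80 -88'
python3 - <<'E'
from h import *
w=cam("wrist");cv2.imwrite("pics/w1.png",w["color"]);s=env.observe();print(s["position"],s["tool_rot"],s["ft_force"])
E
```

```text
time_s: 2.9
position: [0.4555, 0.0952, 0.2203]
tool_rot: [[-0.982, -0.189, 0.0], [-0.189, 0.982, -0.0], [-0.0, -0.0, -1.0]]
ft_force: [-0.1, 0.5, 0.4]
grip_width: -0.0003
[0.45552313 0.09513708 0.22036052] [[-9.82366323e-01 -1.86966305e-01  8.94920354e-05]
 [-1.86966302e-01  9.82366327e-01  3.76663405e-05]
 [-9.49562986e-05  2.02701495e-05 -9.99999995e-01]] [ 0.51603116  0.47538032 -0.42782323]
```

View pics/w1.png

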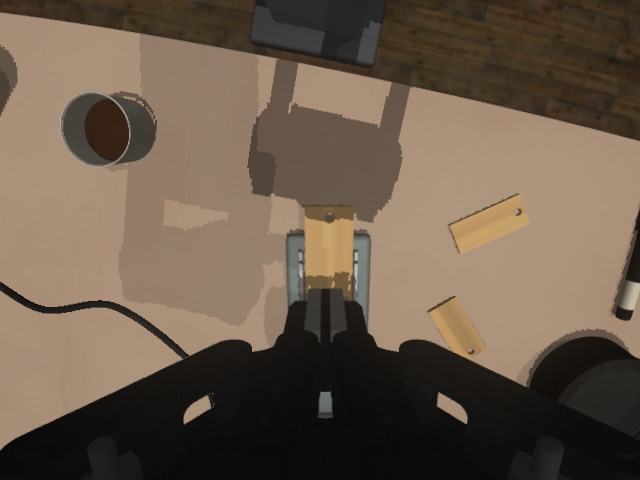

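The wrist view shows the tag end at (328,210) and the stamp base at (328,270). The gripper hides the window, so I move further over the stamp to read it.

```bash
python3 -m inch '0 -40 0 -20 0;0 -80 0 -30 0;0 -85 0 -30 0;0 -85 0 -30 0'
python3 - <<'E'
from h import *
w=cam("wrist");cv2.imwrite("pics/w2.png",w["color"]);s=env.observe();print(s["position"])
O=np.array([.5541,.1161,0]);a=np.radians(11);R=np.array([[np.cos(a),-np.sin(a),0],[np.sin(a),np.cos(a),0],[0,0,1]])
u,v=proj(w,O+R@[-.031,0,.13])[0].astype(int);print(u,v)
u=min(max(u,80),560);v=min(max(v,60),420);zoom(w,u-80,v-60,u+80,v+60,5,"pics/w2z.png")
E
```

```text
time_s: 3.45
position: [0.5385, 0.1113, 0.2498]
tool_rot: [[-0.982, -0.188, -0.001], [-0.188, 0.982, -0.0], [0.001, 0.0, -1.0]]
ft_force: [-0.4, 0.3, 0.2]
grip_width: -0.0002
[0.53816343 0.11120452 0.24992499]
327 214
```

View pics/w2.png

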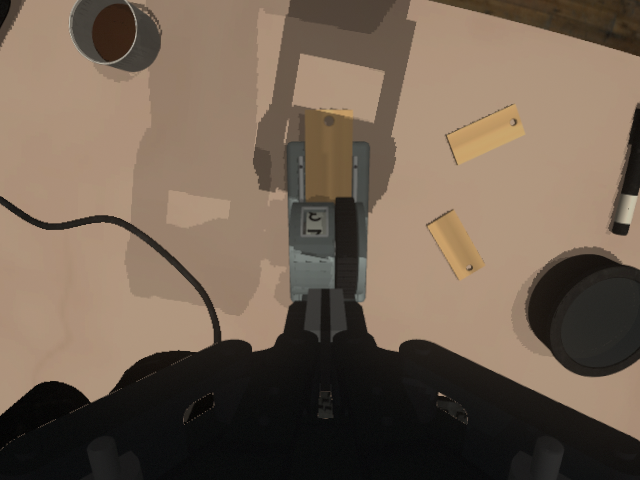

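View pics/w2z.png

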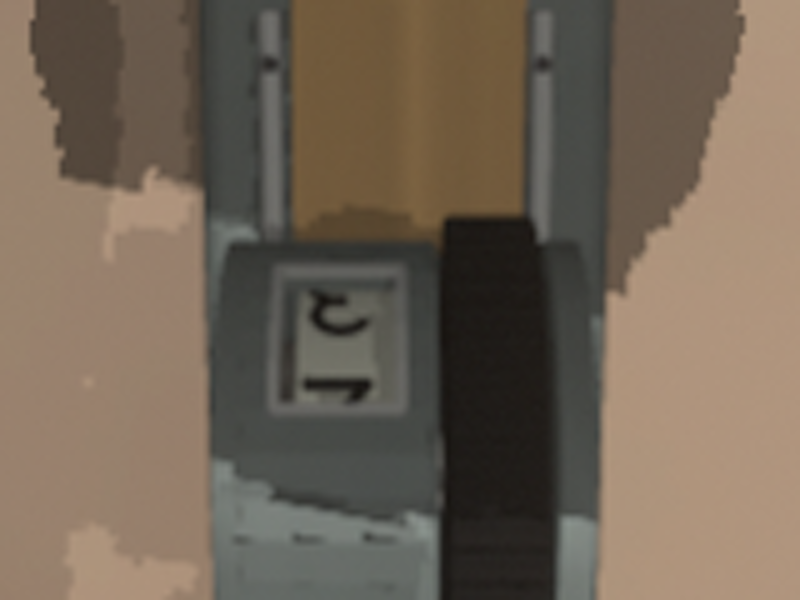

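Run:
```python
from h import *
c=cv2.imread("pics/w2.png")[202:242,295:340];c=cv2.rotate(c,cv2.ROTATE_180);cv2.imwrite("pics/win.png",cv2.resize(c,None,fx=13,fy=13,interpolation=cv2.INTER_CUBIC))
```

```text
(no output)
```

View pics/win.png

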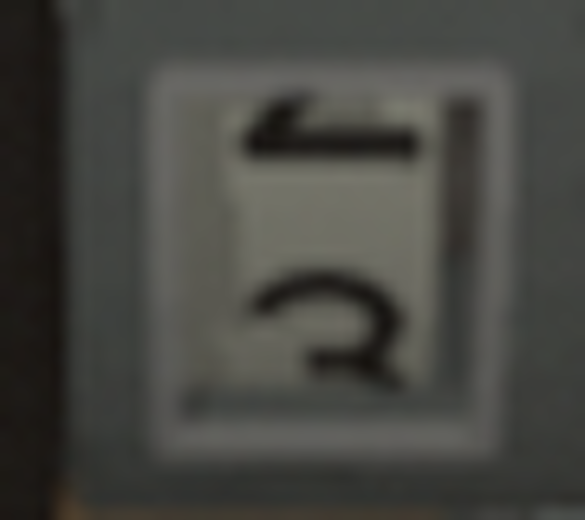

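Rotated upright, the window shows the foot of a "2" at the top and the head of a "3" at the bottom, so the wheel is near 2½ with 3 coming from below. The tag comes first: I lower the shut fingers in front of its end.

```bash
python3 -m inch '0 50 2 0 0;0 105 2 20 0;0 132 2 70 0;0 132 2 125 0;0 132 2 180 0;0 132 2 220 0;0 132 2 234 0;0 132 2 238 0;0 132 2 238 0'
python3 - <<'E'
from h import *
for n,b in(("side",(320,230,440,320)),("wrist",(240,200,400,320))):
    w=cam(n);zoom(w,*b,5,f"pics/{n}3.png")
print(env.observe()["position"],env.observe()["ft_force"])
E
```

```text
time_s: 4.62
position: [0.4089, 0.0881, 0.0129]
tool_rot: [[-0.982, -0.189, 0.001], [-0.189, 0.982, -0.0], [-0.001, -0.0, -1.0]]
ft_force: [-0.0, 0.1, 0.6]
grip_width: 0.0
[0.40922132 0.0881553  0.01312959] [ 0.04883858 -0.45296451  0.54862478]
```

View pics/side3.png

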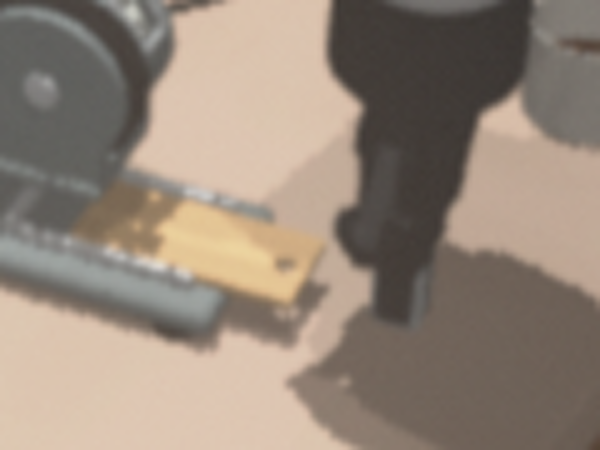

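Side view: the fingertip at (400,310) stands clear, in line with the tag's end at (310,270). Pushing gently.

```bash
python3 -m inch '0 -12 0 0 0;0 -22 0 0 0;0 -27 0 0 0;0 -32 0 0 0;0 -36 0 0 0;0 -40 0 0 0;0 -43 0 0 0;0 -46 0 0 0;0 -48 0 0 0;0 -49 0 0 0'
python3 - <<'E'
from h import *
w=cam("side");zoom(w,270,190,410,310,5,f"pics/side4.png")
print(env.observe()["position"],env.observe()["ft_force"])
E
```

```text
time_s: 5.98
position: [0.4572, 0.0975, 0.0123]
tool_rot: [[-0.982, -0.19, -0.0], [-0.19, 0.982, -0.0], [0.0, -0.0, -1.0]]
ft_force: [-1.4, 0.7, 0.9]
grip_width: -0.0002
[0.45722319 0.09749592 0.01233003] [ 0.14657777 -0.5811638   0.53900468]
```

View pics/side4.png

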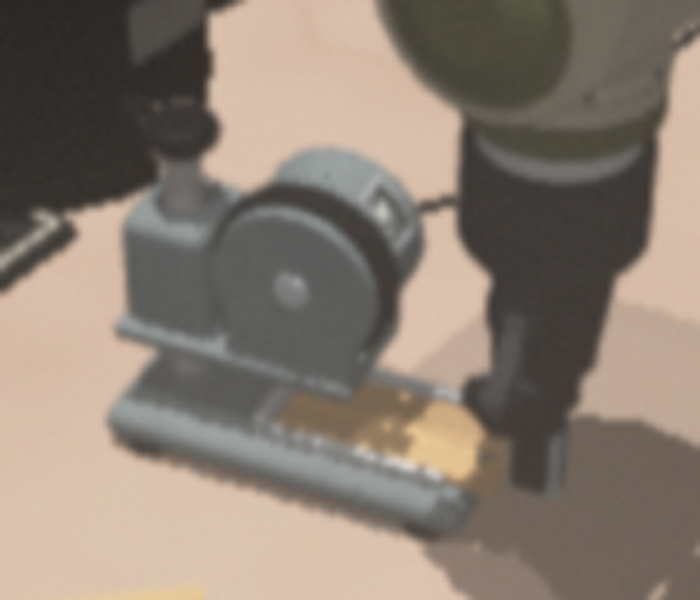

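```bash
python3 -m inch '0 -0.7 0 0 0;0 -1.4 0 0 0;0 -2 0 0 0;0 -2 0 0 0'
```

```text
time_s: 6.52
position: [0.4591, 0.0979, 0.0123]
tool_rot: [[-0.982, -0.19, 0.0], [-0.19, 0.982, 0.0], [-0.0, 0.0, -1.0]]
ft_force: [-0.0, 1.2, 0.0]
grip_width: -0.0002
```

```bash
python3 -m inch '0 -0.5 0 0 0;0 -1 0 0 0;0 -1 0 0 0'
```

```text
time_s: 6.9
position: [0.4601, 0.0981, 0.0123]
tool_rot: [[-0.982, -0.19, 0.0], [-0.19, 0.982, 0.0], [-0.0, 0.0, -1.0]]
ft_force: [-0.2, 1.0, 0.0]
grip_width: -0.0004
```

```bash
python3 -m inch '0 -0.5 0 0 0;0 -1 0 0 0;0 -1 0 0 0'
```

```text
time_s: 7.28
position: [0.4606, 0.0982, 0.0123]
tool_rot: [[-0.982, -0.19, -0.001], [-0.19, 0.982, -0.0], [0.001, 0.0, -1.0]]
ft_force: [-3.0, -1.1, 2.0]
grip_width: 0.0002
```

```bash
python3 -m inch '0 -0.5 0 0 0;0 -1 0 0 0;0 -1 0 0 0'
```

```text
time_s: 7.65
position: [0.4606, 0.0982, 0.0122]
tool_rot: [[-0.982, -0.19, -0.003], [-0.19, 0.982, -0.0], [0.003, 0.0, -1.0]]
ft_force: [-8.0, -2.5, 5.8]
grip_width: -0.0001
```

The force rose to 8 N at local x = -95 mm (half finger width 11, so the tag end is at about -84 against -85 expected), so the tag is home. Retreating up and looking.

```bash
python3 -m inch '0 8 0 0 0;0 30 0 0 0;0 40 0 -30 0;0 40 0 -85 0;0 40 0 -145 0;0 20 0 -200 0;0 -30 0 -238 0;0 -75 0 -238 0;0 -78 0 -238 0;0 -78 0 -238 0'
python3 - <<'E'
from h import *
w=cam("wrist");zoom(w,240,100,400,220,5,"pics/w5.png");s=env.observe();print(s["position"],s["ft_force"])
O=np.array([.5541,.1161,0]);a=np.radians(11);R=np.array([[np.cos(a),-np.sin(a),0],[np.sin(a),np.cos(a),0],[0,0,1]])
P=cloud(w)
L=(P-O)@R
h=cv2.cvtColor(w["color"],cv2.COLOR_BGR2HSV)
wd=(h[...,0]>10)&(h[...,0]<28)&(h[...,1]>90)&(L[...,0]<-.03)&(abs(L[...,1])<.04)
v,u=np.nonzero(wd);q=(onplane(w,u,v,.025)-O)@R;print("tag",np.percentile(q[:,0],[0.5,1,5]),np.percentile(q[:,1],[1,99]))
b=(abs(L[...,0]+.075)<.02)&(abs(L[...,2]-.019)<.006)&~wd&(abs(L[...,1])<.05);v,u=np.nonzero(b);q=(onplane(w,u,v,.019)-O)@R;print("base",np.percentile(q[:,0],[1,2,5]),np.percentile(q[:,1],[1,99]))
d=(h[...,2]<60)&(abs(L[...,0]+.01)<.025)&(L[...,2]>.12)&(L[...,2]<.16)&(abs(L[...,1])<.035)
print("rim",d.sum(),np.percentile(L[d][:,1],[3,50,97]),np.percentile(L[d][:,2],[50,95]))
E
```

```text
time_s: 8.9
position: [0.538, 0.1132, 0.2498]
tool_rot: [[-0.982, -0.19, -0.001], [-0.19, 0.982, 0.0], [0.001, 0.0, -1.0]]
ft_force: [0.1, 0.2, 0.4]
grip_width: -0.0002
[0.53776343 0.11317685 0.25008988] [-0.24908585 -1.02018668  0.15621038]
tag [-0.08320084 -0.08319331 -0.08138598] [-0.01968793  0.0231522 ]
base [-0.07864364 -0.07863217 -0.07771904] [-0.03771501  0.03962625]
rim 1612 [-0.00746162  0.01292474  0.02113506] [0.13671824 0.14075889]
```

View pics/w5.png

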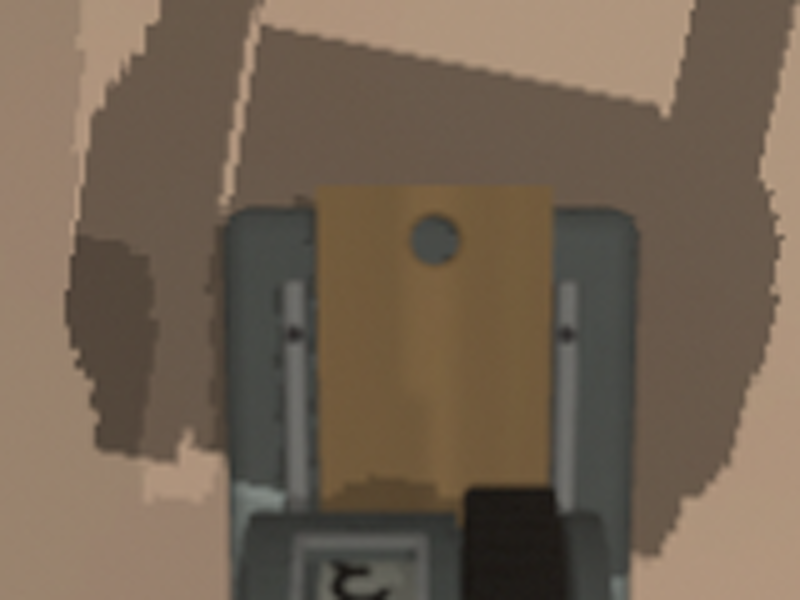

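The tag's outer end stands 4.5 mm in front of the base, so it is home. Next I find the rim by touch: fingertip at x=-14, y=+13, descending.

```bash
cat > ft.py <<'E'
from h import *
F=[];
for i in range(5):
    env.get_image("side"); s=env.observe(); F.append(s["ft_force"])
F=np.array(F);print("t",round(s["time_s"],2),"F",F.mean(0).round(2),"sd",F.std(0).round(2),"z",s["position"][2].round(5))
l=(s["position"]-[.5541,.1161,0]);a=np.radians(11);print("local mm",(1000*np.array([l[0]*np.cos(a)+l[1]*np.sin(a),-l[0]*np.sin(a)+l[1]*np.cos(a)])).round(1))
E
python3 -m inch '0 -2 13 40 0;0 -2 13 80 0;0 -2 13 95 0;0 -2 13 100 0;0 -2 13 100 0;0 -2 13 100 0'; python3 ft.py
```

```text
time_s: 9.7
position: [0.5386, 0.1263, 0.1515]
tool_rot: [[-0.982, -0.19, 0.002], [-0.19, 0.982, 0.0], [-0.002, -0.0, -1.0]]
ft_force: [-0.1, 0.4, -0.0]
grip_width: -0.0001
t 9.95 F [0.01 0.06 0.13] sd [0.77 0.42 0.49] z 0.15065
local mm [-13.7  13.1]
```

```bash
python3 -m inch '0 0 0 2 0;0 0 0 4 0;0 0 0 5 0;0 0 0 5 0'; python3 ft.py
```

```text
time_s: 10.45
position: [0.5381, 0.1264, 0.1452]
tool_rot: [[-0.982, -0.19, -0.0], [-0.19, 0.982, 0.0], [0.0, 0.0, -1.0]]
ft_force: [-0.5, 0.6, 0.7]
grip_width: 0.0002
t 10.7 F [ 0.13 -0.36  0.02] sd [0.19 0.11 0.36] z 0.14536
local mm [-13.7  13.1]
```

```bash
python3 -m inch '0 0 0 0.5 0;0 0 0 0.8 0;0 0 0 0.8 0;0 0 0 0.8 0'
```

```text
time_s: 11.2
position: [0.5381, 0.1264, 0.1445]
tool_rot: [[-0.982, -0.19, 0.0], [-0.19, 0.982, 0.0], [-0.0, 0.0, -1.0]]
ft_force: [0.9, -0.3, 0.1]
grip_width: 0.0
```

```bash
python3 -m inch '0 0 0 0.5 0;0 0 0 0.8 0;0 0 0 0.8 0;0 0 0 0.8 0'
```

```text
time_s: 11.7
position: [0.5381, 0.1264, 0.1437]
tool_rot: [[-0.982, -0.19, -0.0], [-0.19, 0.982, 0.0], [0.0, 0.0, -1.0]]
ft_force: [-0.5, -0.1, 0.0]
grip_width: 0.0005
```

```bash
python3 -m inch '0 0 0 0.4 0;0 0 0 0.8 0;0 0 0 0.8 0;0 0 0 0.8 0'
```

```text
time_s: 12.2
position: [0.5381, 0.1264, 0.1429]
tool_rot: [[-0.982, -0.19, 0.0], [-0.19, 0.982, 0.0], [-0.0, -0.0, -1.0]]
ft_force: [-0.8, -0.8, 0.4]
grip_width: -0.0004
```

```bash
python3 -m inch '0 0 0 0.3 0;0 0 0 0.6 0;0 0 0 0.6 0;0 0 0 0.6 0'
```

```text
time_s: 12.7
position: [0.5381, 0.1264, 0.1423]
tool_rot: [[-0.982, -0.19, 0.0], [-0.19, 0.982, -0.0], [-0.0, -0.0, -1.0]]
ft_force: [-0.0, -0.7, -0.6]
grip_width: -0.0003
```

```bash
python3 -m inch '0 0 0 0.3 0;0 0 0 0.6 0;0 0 0 0.6 0;0 0 0 0.6 0'
```

```text
time_s: 13.2
position: [0.5381, 0.1264, 0.1417]
tool_rot: [[-0.982, -0.19, 0.0], [-0.19, 0.982, 0.0], [-0.0, 0.0, -1.0]]
ft_force: [-1.0, 0.3, -0.0]
grip_width: 0.0002
```

```bash
python3 -m inch '0 0 0 0.3 0;0 0 0 0.6 0;0 0 0 0.6 0;0 0 0 0.6 0'
```

```text
time_s: 13.7
position: [0.5381, 0.1264, 0.1411]
tool_rot: [[-0.982, -0.19, 0.0], [-0.19, 0.982, -0.0], [-0.0, -0.0, -1.0]]
ft_force: [0.7, -0.0, -0.1]
grip_width: -0.0
```

```bash
python3 -m inch '0 0 0 0.4 0;0 0 0 0.7 0;0 0 0 0.7 0'
```

```text
time_s: 14.08
position: [0.5381, 0.1264, 0.1404]
tool_rot: [[-0.982, -0.19, -0.0], [-0.19, 0.982, -0.0], [0.0, -0.0, -1.0]]
ft_force: [0.4, 0.1, -0.4]
grip_width: -0.0001
```

```bash
python3 -m inch '0 0 0 0.4 0;0 0 0 0.7 0;0 0 0 0.7 0'
```

```text
time_s: 14.45
position: [0.5382, 0.1264, 0.14]
tool_rot: [[-0.982, -0.19, 0.001], [-0.19, 0.982, 0.0], [-0.001, -0.0, -1.0]]
ft_force: [-1.1, 0.6, 3.8]
grip_width: 0.0001
```

```bash
python3 -m inch '0 0 0 0.4 0;0 0 0 0.7 0;0 0 0 0.7 0'
```

```text
time_s: 14.82
position: [0.5384, 0.1264, 0.1396]
tool_rot: [[-0.982, -0.19, 0.001], [-0.19, 0.982, 0.0], [-0.001, -0.0, -1.0]]
ft_force: [-1.9, -0.1, 6.6]
grip_width: -0.0003
```

```bash
python3 -m inch '0 0 0 -0.2 0;0 0 0 -0.2 0'; python3 ft.py
```

```text
time_s: 15.08
position: [0.5384, 0.1264, 0.1397]
tool_rot: [[-0.982, -0.19, 0.001], [-0.19, 0.982, 0.0], [-0.001, -0.0, -1.0]]
ft_force: [-0.7, 0.2, 5.9]
grip_width: -0.0001
t 15.32 F [-1.07  0.27  5.58] sd [0.59 0.57 0.65] z 0.13971
local mm [-13.4  13.1]
```

```bash
python3 -m inch '0 -3 0 0 0;0 -6 0 0 0;0 -9 0 0 0;0 -12 0 0 0'
```

```text
time_s: 15.82
position: [0.5508, 0.1288, 0.1401]
tool_rot: [[-0.982, -0.19, 0.003], [-0.19, 0.982, 0.0], [-0.003, -0.0, -1.0]]
ft_force: [1.3, -0.5, 7.4]
grip_width: 0.0001
```

```bash
python3 -m inch '0 -2 0 -0.3 0;0 -5 0 -0.3 0;0 -8 0 -0.3 0;0 -11 0 -0.3 0'
python3 - <<'E'
from h import *
w=cam("wrist");cv2.imwrite("pics/w6.png",w["color"]);w=cam("top");zoom(w,280,180,370,300,5,"pics/t6.png")
E
```

```text
time_s: 16.32
position: [0.561, 0.1308, 0.1402]
tool_rot: [[-0.982, -0.19, 0.001], [-0.19, 0.982, 0.0], [-0.001, -0.0, -1.0]]
ft_force: [-1.9, -0.2, 6.4]
grip_width: 0.0002
```

View pics/w6.png

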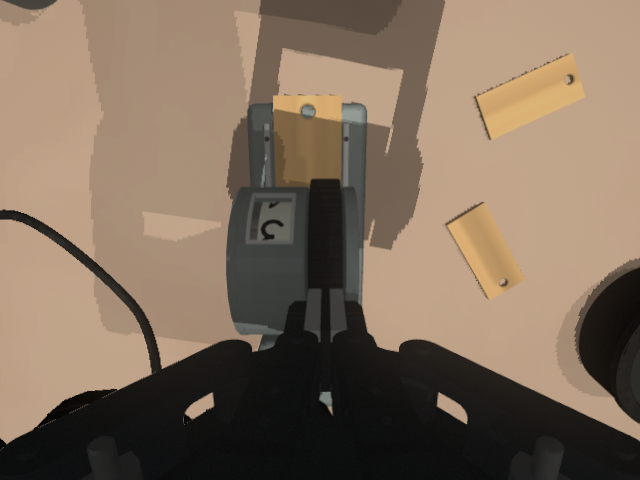

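```bash
cat > win.py <<'E'
from h import *
import sys
w=cam("wrist");O=np.array([.5541,.1161,0]);a=np.radians(11);R=np.array([[np.cos(a),-np.sin(a),0],[np.sin(a),np.cos(a),0],[0,0,1]])
u,v=proj(w,O+R@[-.031,-.008,.126])[0].astype(int);print(u,v,env.observe()["time_s"])
c=w["color"][max(v-40,0):v+40,u-40:u+40];cv2.imwrite(sys.argv[1],cv2.resize(cv2.rotate(c,cv2.ROTATE_180),None,fx=6,fy=6,interpolation=cv2.INTER_CUBIC))
E
python3 win.py pics/win6.png
```

```text
273 202 16.475
```

View pics/win6.png

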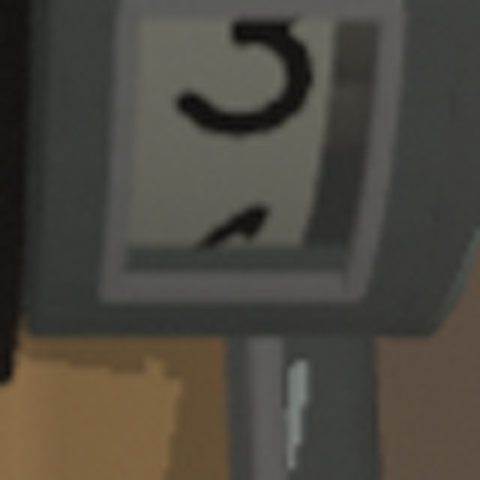

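The window shows 3 moved above centre and 4 coming in below, so there is no slip. I continue past the midpoint, following the rim's curvature slightly.

```bash
python3 -m inch '0 -3 0 0 0;0 -6 0 0.2 0;0 -8 0 0.4 0;0 -9 0 0.5 0'; python3 win.py pics/win7.png
```

```text
time_s: 16.98
position: [0.5697, 0.1325, 0.1389]
tool_rot: [[-0.982, -0.19, 0.0], [-0.19, 0.982, 0.0], [-0.0, -0.0, -1.0]]
ft_force: [0.9, 0.0, 3.1]
grip_width: -0.0002
272 181 17.025
```

View pics/win7.png

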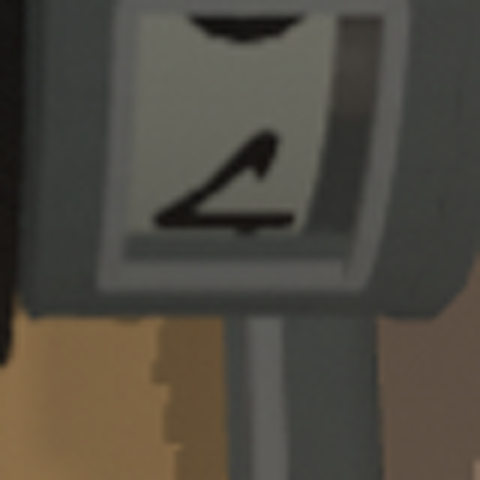

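```bash
python3 -m inch '0 0 0 -6 0;0 10 0 -8 0;0 24 0 -8 0;0 36 0 -8 0;0 36 0 -4 0;0 36 0 -2.5 0;0 36 0 -2.5 0'; python3 ft.py; python3 win.py pics/win8.png
```

```text
time_s: 17.9
position: [0.5344, 0.1256, 0.1413]
tool_rot: [[-0.982, -0.19, -0.0], [-0.19, 0.982, 0.0], [0.0, 0.0, -1.0]]
ft_force: [0.4, -0.0, -0.9]
grip_width: 0.0003
t 18.15 F [-0.39  0.27  0.27] sd [0.12 0.47 0.47] z 0.14151
local mm [-17.6  13.1]
276 264 18.2
```

View pics/win8.png

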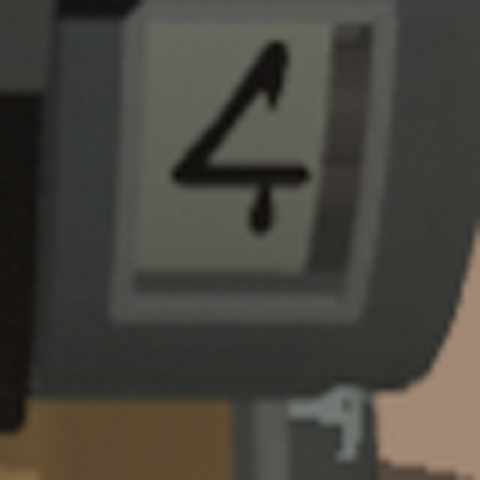

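4 stands centred. Next stroke.

```bash
python3 -m inch '0 0 0 1.5 0;0 0 0 2.2 0;0 0 0 2.6 0;0 0 0 2.6 0;0 0 0 2.6 0'; python3 ft.py
```

```text
time_s: 18.82
position: [0.5341, 0.1256, 0.1391]
tool_rot: [[-0.982, -0.19, 0.0], [-0.19, 0.982, 0.0], [-0.0, -0.0, -1.0]]
ft_force: [-2.2, 0.0, 4.2]
grip_width: -0.0
t 19.07 F [-1.81  0.36  3.32] sd [0.36 0.42 0.68] z 0.13903
local mm [-17.8  13.1]
```

```bash
python3 -m inch '0 0 0 0.2 0;0 -3 0 0.1 0;0 -6 0 0 0;0 -9 0 -0.2 0;0 -12 0 -0.2 0;0 -15 0 -0.2 0;0 -18 0 -0.2 0'; python3 win.py pics/win9.png
```

```text
time_s: 19.95
position: [0.5527, 0.1292, 0.14]
tool_rot: [[-0.982, -0.19, 0.003], [-0.19, 0.982, 0.0], [-0.003, -0.0, -1.0]]
ft_force: [-0.4, 0.8, 8.0]
grip_width: -0.0001
274 222 20.0
```

View pics/win9.png

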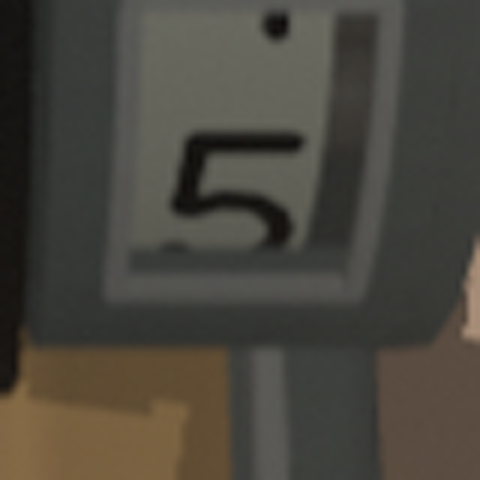

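```bash
python3 -m inch '0 -2 0 -0.4 0;0 -5 0 -0.4 0;0 -5 0 -6 0;0 5 0 -8 0;0 15 0 -8 0;0 19 0 -5 0;0 19 0 -2.5 0;0 19 0 -2.5 0'; python3 win.py pics/win10.png
```

```text
time_s: 21.0
position: [0.5332, 0.1254, 0.1413]
tool_rot: [[-0.982, -0.19, -0.0], [-0.19, 0.982, 0.0], [0.0, 0.0, -1.0]]
ft_force: [0.5, -0.1, 0.4]
grip_width: -0.0002
276 267 21.05
```

View pics/win10.png

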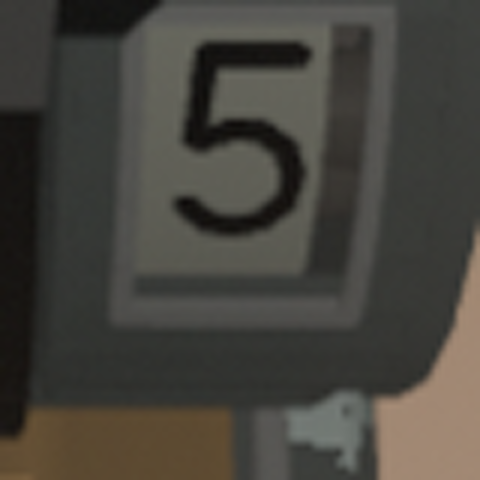

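5 is centred. Last click to 6, with a lighter second half.

```bash
python3 -m inch '0 0 0 1.6 0;0 0 0 2.6 0;0 -1 0 2.8 0;0 -4 0 2.7 0;0 -7 0 2.5 0;0 -10 0 2.3 0;0 -13 0 2.2 0;0 -16 0 2.1 0;0 -19 0 2.1 0;0 -21 0 2.0 0'; python3 win.py pics/win11.png
```

```text
time_s: 22.3
position: [0.5546, 0.1295, 0.1403]
tool_rot: [[-0.982, -0.19, 0.002], [-0.19, 0.982, 0.0], [-0.002, -0.0, -1.0]]
ft_force: [0.5, 0.3, 5.0]
grip_width: 0.0003
274 218 22.35
```

View pics/win11.png

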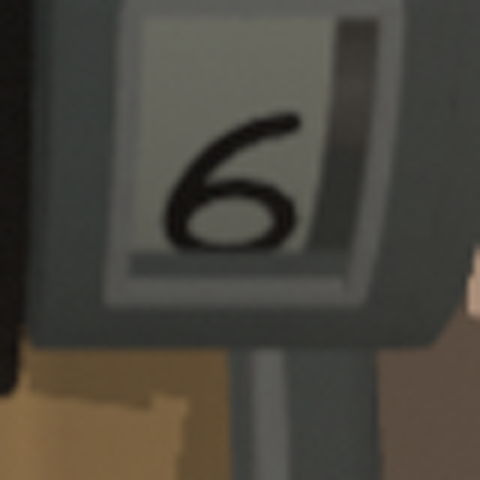

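```bash
python3 -m inch '0 -2 0 0 0;0 -4 0 0 0;0 -4 0 -6 0;0 0 0 -20 0;0 10 -6 -50 0;0 10 -13 -60 0;0 10 -13 -60 0;0 10 -13 -60 0'; python3 win.py pics/win12.png
```

```text
time_s: 23.35
position: [0.5462, 0.1148, 0.1987]
tool_rot: [[-0.982, -0.19, -0.002], [-0.19, 0.982, 0.0], [0.002, 0.0, -1.0]]
ft_force: [-0.2, -0.4, -0.0]
grip_width: 0.0001
310 216 23.4
```

View pics/win12.png

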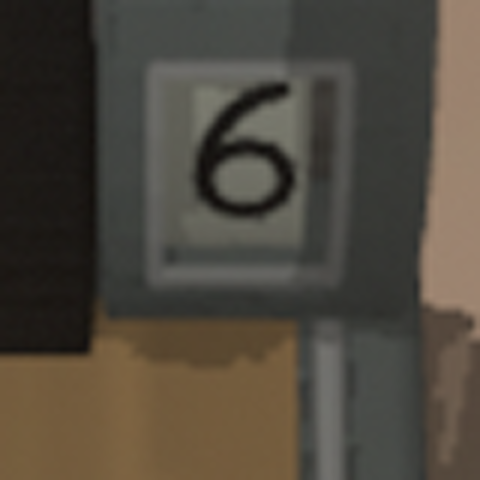

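6 stands centred. Now over the palm pad (local x = 62, y = 0; top expected at z ≈ 0.1537).

```bash
python3 -m inch '0 -40 0 0 0;0 -70 0 0 0;0 -70 0 20 0;0 -70 0 35 0;0 -70 0 40 0;0 -70 0 40 0;0 -70 0 40 0'; python3 ft.py
python3 - <<'E'
from h import *
w=cam("side");zoom(w,250,150,410,310,3.7,"pics/s13.png")
w=cam("wrist");cv2.imwrite("pics/w13.png",w["color"])
E
```

```text
time_s: 24.28
position: [0.6153, 0.128, 0.1604]
tool_rot: [[-0.982, -0.19, 0.001], [-0.19, 0.982, 0.0], [-0.001, -0.0, -1.0]]
ft_force: [-1.0, 0.7, -0.4]
grip_width: 0.0003
t 24.52 F [-0.01  0.48  0.31] sd [0.24 0.28 0.56] z 0.15997
local mm [62.3  0. ]
```

View pics/s13.png

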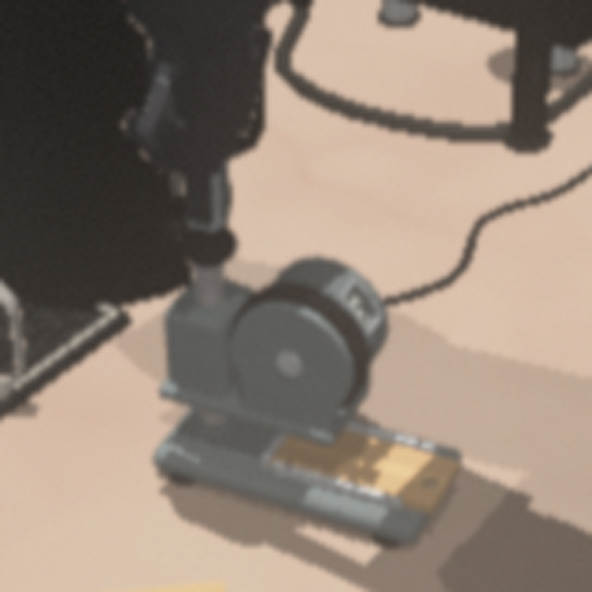

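View pics/w13.png

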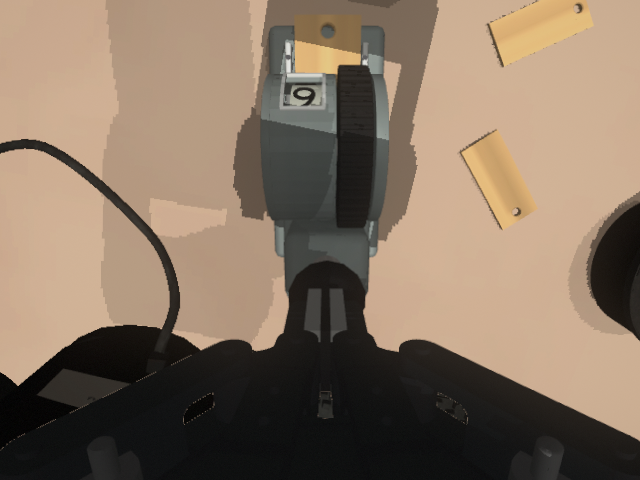

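The fingertip is centred over the pad, the 6 is visible at (303,96) and the tag is home. Pressing down gradually.

```bash
python3 -m inch '0 0 0 3 0;0 0 0 5 0;0 0 0 6 0;0 0 0 7 0;0 0 0 8 0;0 0 0 9 0;0 0 0 10 0;0 0 0 11 0;0 0 0 12 0;0 0 0 12 0'
```

```text
time_s: 25.88
position: [0.6156, 0.1281, 0.149]
tool_rot: [[-0.982, -0.19, 0.002], [-0.19, 0.982, 0.0], [-0.002, -0.0, -1.0]]
ft_force: [-2.8, -0.0, 9.3]
grip_width: -0.0
```

```bash
python3 -m inch '0 0 0 1.5 0;0 0 0 3 0;0 0 0 4.5 0;0 0 0 6 0;0 0 0 7.5 0;0 0 0 8.5 0;0 0 0 9 0;0 0 0 9 0'
```

```text
time_s: 26.88
position: [0.6156, 0.1281, 0.1402]
tool_rot: [[-0.982, -0.19, 0.003], [-0.19, 0.982, 0.0], [-0.003, -0.0, -1.0]]
ft_force: [-1.6, -0.5, 10.8]
grip_width: 0.0002
```

```bash
python3 -m inch '0 0 0 1 0;0 0 0 2 0;0 0 0 3 0;0 0 0 3 0'
```

```text
time_s: 27.38
position: [0.6156, 0.1281, 0.1373]
tool_rot: [[-0.982, -0.19, 0.003], [-0.19, 0.982, 0.0], [-0.003, -0.0, -1.0]]
ft_force: [-1.3, -0.1, 9.7]
grip_width: 0.0001
```

```bash
python3 -m inch '0 0 0 0.8 0;0 0 0 1.5 0;0 0 0 1.5 0'
```

```text
time_s: 27.75
position: [0.6157, 0.1281, 0.1358]
tool_rot: [[-0.982, -0.19, 0.003], [-0.19, 0.982, 0.0], [-0.003, -0.0, -1.0]]
ft_force: [-2.8, -0.4, 10.7]
grip_width: 0.0001
```

```bash
python3 -m inch '0 0 0 0.6 0;0 0 0 1 0;0 0 0 1 0'
```

```text
time_s: 28.12
position: [0.6157, 0.1281, 0.1349]
tool_rot: [[-0.982, -0.19, 0.003], [-0.19, 0.982, 0.0], [-0.003, -0.0, -1.0]]
ft_force: [-2.1, -1.0, 11.4]
grip_width: 0.0002
```

```bash
python3 -m inch '0 0 0 0.6 0;0 0 0 1.2 0;0 0 0 1.2 0'; python3 ft.py
```

```text
time_s: 28.5
position: [0.6159, 0.1281, 0.1342]
tool_rot: [[-0.982, -0.19, 0.004], [-0.19, 0.982, 0.0], [-0.004, -0.001, -1.0]]
ft_force: [-3.1, 0.2, 13.0]
grip_width: -0.0002
t 28.75 F [-2.38  0.1  13.38] sd [0.34 0.34 0.66] z 0.13422
local mm [63.  0.]
```

Contact with the tag (13.4 N). Next to about 20 N.

```bash
python3 -m inch '0 0 0 0.5 0;0 0 0 1.0 0;0 0 0 1.0 0'; python3 ft.py
```

```text
time_s: 29.12
position: [0.6163, 0.1281, 0.134]
tool_rot: [[-0.982, -0.19, 0.005], [-0.19, 0.982, 0.0], [-0.005, -0.001, -1.0]]
ft_force: [-2.9, -0.2, 18.1]
grip_width: 0.0001
t 29.38 F [-3.59  0.15 17.2 ] sd [0.23 0.26 0.44] z 0.13396
local mm [63.3 -0. ]
```

```bash
python3 -m inch '0 0 0 0.5 0;0 0 0 1.0 0;0 0 0 1.0 0'; python3 ft.py; python3 win.py pics/win14.png
```

```text
time_s: 29.75
position: [0.6166, 0.1282, 0.1337]
tool_rot: [[-0.982, -0.19, 0.007], [-0.19, 0.982, 0.0], [-0.007, -0.001, -1.0]]
ft_force: [-3.4, -0.5, 20.9]
grip_width: -0.0001
t 30.0 F [-3.41  0.2  21.17] sd [0.49 0.57 0.55] z 0.13369
local mm [63.7 -0. ]
302 58 30.05
```

Run:
```python
from h import *
w=cam("wrist");cv2.imwrite("pics/w14.png",w["color"])
```

```text
(no output)
```

View pics/w14.png

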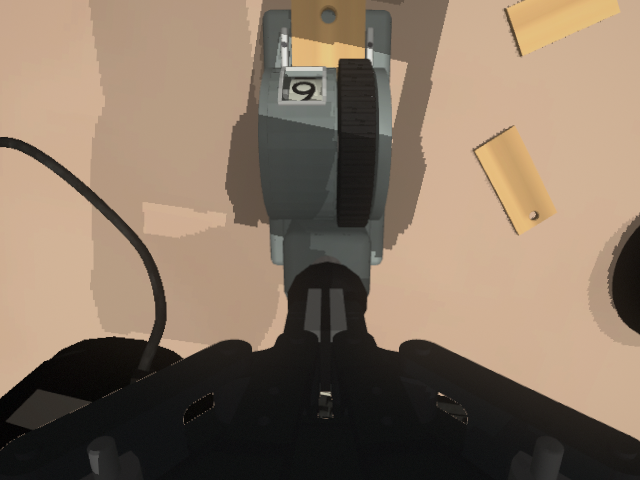

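The 6 still stands in the window and the tag is in place. One small extra push for margin (limit 35 N), then I release slowly.

```bash
python3 -m inch '0 0 0 0.4 0;0 0 0 0.6 0;0 0 0 0.6 0;0 0 0 0.6 0'; python3 ft.py
```

```text
time_s: 30.6
position: [0.6168, 0.1282, 0.1335]
tool_rot: [[-0.982, -0.19, 0.008], [-0.19, 0.982, 0.0], [-0.008, -0.001, -1.0]]
ft_force: [-3.7, 0.9, 22.9]
grip_width: 0.0
t 30.85 F [-4.09  0.79 23.28] sd [0.21 0.31 0.5 ] z 0.13352
local mm [63.9 -0. ]
```

```bash
python3 -m inch '0 0 0 -2 0;0 0 0 -5 0;0 0 0 -8 0;0 0 0 -11 0;0 0 0 -14 0;0 0 0 -17 0;0 0 0 -20 0;0 0 0 -23 0;0 0 0 -26 0;0 0 0 -29 0'
```

```text
time_s: 32.1
position: [0.6151, 0.128, 0.1582]
tool_rot: [[-0.982, -0.19, -0.001], [-0.19, 0.982, -0.0], [0.001, 0.0, -1.0]]
ft_force: [0.4, -0.5, 1.0]
grip_width: 0.0002
```

```bash
python3 -m inch '0 0 0 -15 0;0 10 0 -40 0;0 40 0 -60 0;0 68 0 -66 0;0 82 0 -66 0;0 82 0 -66 0;0 82 0 -66 0'; python3 ft.py; python3 win.py pics/win15.png;python3 - <<'E'
from h import *
w=cam("wrist");cv2.imwrite("pics/w15.png",w["color"]); w=cam("side");zoom(w,250,150,410,310,3.7,"pics/s15.png")
E
```

```text
time_s: 32.98
position: [0.5353, 0.1125, 0.2246]
tool_rot: [[-0.982, -0.19, 0.001], [-0.19, 0.982, 0.0], [-0.001, -0.0, -1.0]]
ft_force: [0.5, 0.8, -0.1]
grip_width: -0.0
t 33.23 F [ 0.12 -0.04  0.01] sd [0.29 0.35 0.41] z 0.2241
local mm [-19.5   0.1]
312 225 33.275
```

View pics/win15.png

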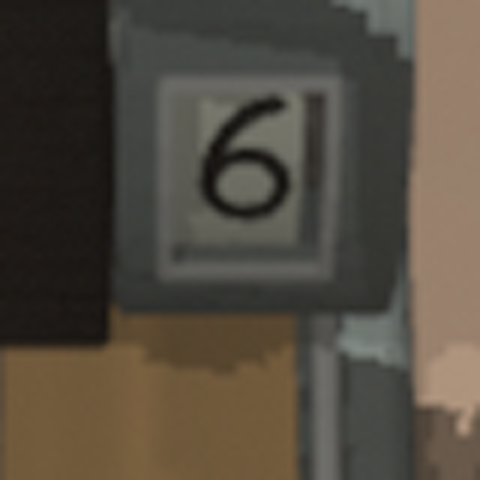

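View pics/w15.png

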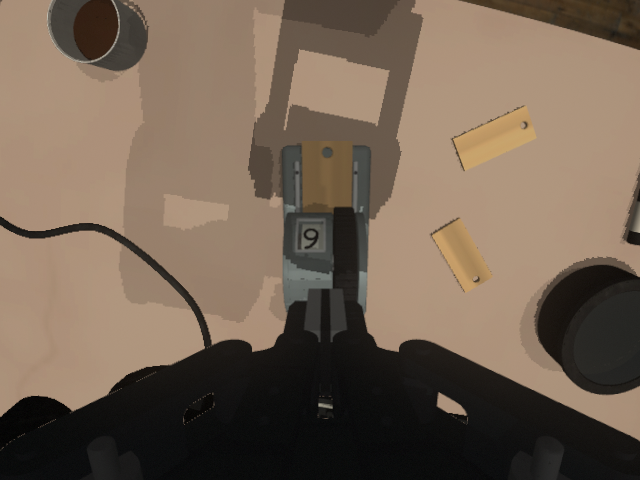

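View pics/s15.png

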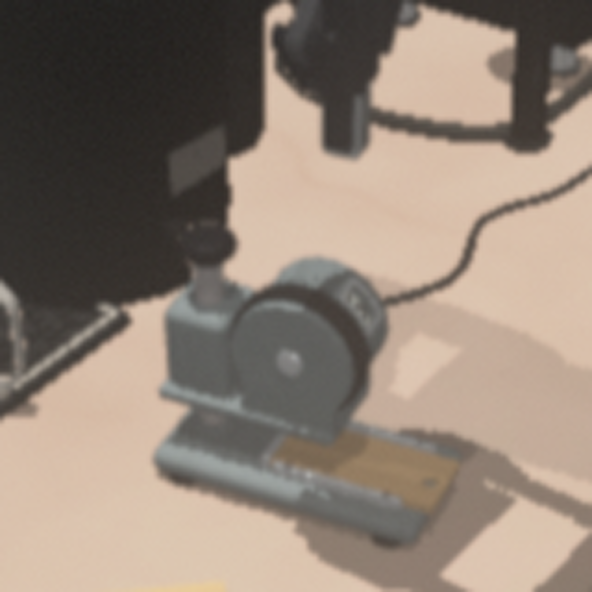

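The head is up, the 6 is centred and the tag is in the channel. A numeric check of the tag end, then I hand in.

Run:
```python
from h import *
w=cam("wrist")
O=np.array([.5541,.1161,0]);a=np.radians(11);R=np.array([[np.cos(a),-np.sin(a),0],[np.sin(a),np.cos(a),0],[0,0,1]])
L=(cloud(w)-O)@R
h=cv2.cvtColor(w["color"],cv2.COLOR_BGR2HSV)
wd=(h[...,0]>10)&(h[...,0]<28)&(h[...,1]>90)&(L[...,0]<-.03)&(abs(L[...,1])<.04)
v,u=np.nonzero(wd);q=(onplane(w,u,v,.025)-O)@R;x1=np.percentile(q[:,0],1)
b=(abs(L[...,0]+.075)<.02)&(abs(L[...,2]-.019)<.006)&~wd&(abs(L[...,1])<.05);v,u=np.nonzero(b);q=(onplane(w,u,v,.019)-O)@R;x0=np.percentile(q[:,0],1)
print(x1,x0,"overhang",x0-x1)
```

```text
-0.08300702406034101 -0.0786928610301088 overhang 0.004314163030232215
```

```bash
python3 -c "
from rig import env
print(env.close_job())"
```

```text
the job is handed in; nothing more can be done
None
```

I stamped the tag with batch number 6 and handed the job in at about 33 s of the 72 s allowed; no verdict was reported.

- **Tag:** I pushed it along the channel until the stop resisted with about 8 N. Its outer end then overhung the base by 4.5 mm (4 mm expected). After the press I measured 4.3 mm, so it is still home.
- **Wheel:** It started between 2 and 3. I found the rim by touch at about z = 0.140 m and rolled it in three strokes through 4 and 5 to 6. The 6 stood centred in the window before, during and after the press.
- **Press:** I pushed the palm pad down about 20 mm to a total of 23 N. I estimate about 12 N of that bore on the tag through the type. I then released it slowly, and the head is back up in the side picture.
- **Final checks:** The robot was clear of everything with zero force. I never moved near the bean tin, cup or marker; I did not measure their positions again afterwards.
- **One close call:** A single noisy reading mid-stroke on the wheel touched 8.0 N, right at the force where the head starts to sink. The fingertip stayed within about 0.3 mm of the rim's contact height, so the head should not have sunk beyond its 1.5 mm limit. I eased off straight away.

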